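Set a leek to its cutting length with the sprung pusher

ROBOT

A 6-joint arm with a two-finger parallel gripper is mounted at the origin on the work surface. World frame = base frame: x ahead of the robot, y to its left, z up, the work surface at z = 0. Lengths are in mm, angles in rad, forces in N, time in s.
With the tool pointing down it reaches from about 275 to 1000 mm from the base axis. Payload 8.4 kg.
Tool frame: the origin (TCP) lies midway between the tips of the shut fingers; the grasp point (between the pads) lies behind it (r.pinch_z is the z of the grasp point in the tool frame, in mm); z points along the fingers, y is the direction in which the jaws open and shut (so a half turn about z gives the same grasp; the last joint's range is limited). The gripper opens to 85 mm and grips with 20 to 120 N. Pads are 22 mm wide; open, the fingers measure 114 mm over their backs; the gripper's body (76 mm by 85 mm) begins 54 mm behind the grasp point. The pads swing forward as they close: fully open they stand 13 mm farther back than shut.
Start: joints at [1.133, 0.353, 1.633, -0, 1.155, -0.002], TCP at [263.834, 566.586, 231.281] pointing down, gripper open.
Joint ranges: [-2.63, 2.63], [-0.92, 2.1], [0.06, 2.66], [-1.3, 4.44], [0, 2.69], [-3.02, 3.02]. Speed limits (rad/s): [2.22, 2.22, 2.79, 3.14, 3.14, 3.14].

INTERFACE

Orientations are given as [roll, pitch, yaw] about the fixed x, y, z axes, in that order (R = Rz(yaw) Ry(pitch) Rx(roll)).
In Python, from rig import r, optics, ticket gives the robot as it stands.
- The arm moves only by the shell command python3 -m jog 'ROWS' [FORCE]. ROWS is text: rows parted by semicolons, each of 7 numbers parted by spaces: the closure in counts, from 0 (fully open) to 255 (shut), then the shift along the tool's x, y, z in mm, then the turn, a rotation vector about the tool's x, y, z in degrees. A call has 1 to 5 rows; each row shifts and turns the pose as measured when the row begins, along the tool's axes as they then stand; what a row does not reach is not made up. A row lasts 1/12 s, in which the tool goes at most 41.7 mm and 7.16 degrees, less where a joint would pass 70% of its speed; a pose out of reach is approached as far as the arm can. A call with a gripper value outside its range is refused whole. The fingers move at their own pace and stop on an object; FORCE is the grip in N (left out, the last holds). Time passes only in rows, so rows that do not move let the fingers close. It gives the time, the measured TCP pose, the force and the opening at its end, in the units of the state.
- r.sense(): the state, without advancing time (a new reading comes with each control period).
- optics.grab_frame(name): name is "scene" or "top" or "wrist"; returns the picture (420x560x3 uint8, red, green, blue); there is no depth.
- optics.camera_info(name): a dict with "fx", "fy", "cx", "cy" (pixels), "world_from_camera" (4x4, takes a point from camera to world coordinates). Camera axes: x right, y down, z forward; pixel columns grow to the right and rows downward; lengths in mm; the calibration is good to about 2 mm. A picture is of the moment at which its call begins: read the wrist's pose just before it. camera_info takes no time and is no camera call; for the wrist camera it gives the pose at the moment of the call.
- ticket.sign_off(): hands the job in, once; it reports no verdict.
The state is a dict: "clock": time; "qpos": joint angles; "qvel": joint speeds; "joint_efforts": joint torques, N m; "eef_pos": TCP position; "tcp_rot": TCP orientation; "contact_force": force on the tool from outside, world axes, zero at the start; "wrist_torque": the same for the moment, N m; "opening": opening from 0.0 (shut) to 1.0 (fully open).
Only numpy, scipy, OpenCV 4.12 (cv2) and the standard library are available. Lean on these libraries where they do the work, as an engineer would, in place of code of your own. Each camera call takes 0.05 s, during which the arm holds its last target.

TASK

Lay the long leek on the two bars of the portioning cradle, lined up with them and with its end at most a finger's width in front of the pusher plate. Then draw the sprung pusher along the bars, leek ahead of it, until its pointer stands at the line on the index clip, hold it there for two seconds, and ease the pusher all the way back home without letting it snap, so that the leek stays behind where the pusher set it. Do not shift the index clip, and leave the other things alone.

Things in the scene. Friction and masses are not known exactly. Their poses are not given: they have to be found in the camera images.
- leek_center (a point): The long leek shaft: a straight, stiff, white to pale green cylinder 150 mm long and 44 mm in diameter, about 0.13 to 0.25 kg, lying at the start on the white chopping board (15 mm thick). The point is its centre; x runs along the leek. Either end may face the pusher.
- stub_center (a point): Centre of the short, greener leek stub (80 mm long, 40 mm in diameter), lying on the same board; not needed, leave it. It may have changed places with the long leek.
- cradle: Portioning cradle, fixed, standing elsewhere in each run: white base (cradle x -98 to 202, y -78 to 43 mm, 12 mm thick) with two parallel steel bars for the leek. Origin at table height midway between the bars, below the front face of the pusher plate when home. x runs level along the bars the way the pusher is drawn, y across (left of x), z up.
- bars_end (a point): Point midway between the two bars at their open end, cradle x = 195 mm, 50 mm above the table (the bars' tops). Bars 10 mm thick, axes 26 mm apart. A leek lying on them has its centre 69 mm above the table; it may stick out past the end. On the cradle's y = -60 mm side runs a low scale bar with ticks every 10 mm.
- pusher (a joint): How far the sprung pusher is drawn along cradle x, in m: 0 home (at its stop), 0.125 the far stop. A spring pulls it home with 3 N at 0, growing by 0.5 N per 10 mm; let go, it snaps back.
- pusher_top (a point): Middle of the top edge of the pusher: an upright steel plate 70 mm wide, 8 mm thick (its front face 4 mm ahead of this point), top 148 mm above the table, with a rolled edge 10 mm thick. Behind it is a grey slide block 60 mm long, only 58 mm high: above that the space behind the plate is free to push from; or pinch the top edge.
- pointer (a point): Tip of the pusher's pointer, a thin black line beside the scale bar, in the plane of the plate's front face (so the leek's near end lies at the pointer when pushed), 51 mm to the cradle's -y side, 40 mm above the table; moves with the pusher.
- index (a joint): Where the small white index clip sits on the scale bar, in m, on the same scale as joint pusher: the pointer stands at the clip's line when the two values are equal. 0.065 to 0.105, different in each run. It is stiff to slide (15 N) and must stay.
- index_line (a point): The thin black line across the top of the index clip (clip 16 mm along the bar, 26 mm across, 44 mm high above the table), 40 mm above the table; x as cradle x.
- knife_point (a point): Middle of the kitchen knife (about 340 mm long, wooden handle), flat on the board; leave it.
- salt_center (a point): Centre of the white salt jar (56 mm in diameter, 110 mm high); leave it.
- bowl_rim (a point): Centre of the mouth of the steel bowl (170 mm wide, 70 mm high); leave it.

How it is judged (in metres and radians):
On the way, in this order (a step that is already met when the one before it is completed fails the run):
1. the long leek lies on both bars, in line with them, released, its end at most 25 mm ahead of the pusher plate, the pusher at home (y of leek_center in the frame of cradle between -0.008 and 0.008 m and z of leek_center in the frame of cradle between 0.062 and 0.076 m and angle between the x axis of leek_center and the x axis of cradle, either way round below 0.12 rad and contact force between the fingers and leek below 0.1 N and x of leek_center in the frame of cradle between 0.072 and 0.1 m and value of joint pusher below 0.006 m), for 0.2 s.
2. the pusher is drawn until its pointer is within 5 mm of the index line, and held there for a second (x of pointer in the frame of index_line between -0.005 and 0.005 m), for 1 s.
At the end, for the whole second after the job is handed in: The pusher is home (within 6 mm); the long leek lies at rest and released on both bars, in line with them (within 7 degrees, 8 mm sideways), its near end within 8 mm of the index line along the bars (y of leek_center in the frame of cradle between -0.008 and 0.008 m and z of leek_center in the frame of cradle between 0.062 and 0.076 m and angle between the x axis of leek_center and the x axis of cradle, either way round below 0.12 rad and contact force between the fingers and leek below 0.1 N and x of leek_center in the frame of index_line between 0.067 and 0.083 m and value of joint pusher below 0.006 m and linear speed of leek below 0.02 m/s); the robot touches nothing.
It fails at once if the pusher is let snap back (faster than 0.35 m/s) (velocity of joint pusher below -0.35 m/s).
It fails at once if the index clip is shifted by more than 4 mm (distance of index_line from where it was at the start of the episode above 0.004 m).
It fails at once if the stub, knife, salt jar or bowl is shifted by more than 40 mm (distance of any of stub_center, knife_point, salt_center, bowl_rim from where it was at the start of the episode above 0.04 m).
It also fails if it takes over 58 s, if anything falls off the work surface, if the arm or the gripper's body presses on something with over 40 N, if the wrist force passes 120 N, or if a joint passes its speed limit or range.

## Working session

There is one attempt and no reset: what is moved stays moved. The work goes in short steps, Python scripts to look and compute and a shell command to move; the robot and the scene stay as the last step left them, time stands still between calls to the robot, and variables do not carry over. Pictures are saved under pics/ and viewed, and the job is handed in when it is done.

```bash
ls; mkdir -p pics; python3 - <<'E'
from rig import r, optics, ticket
import cv2
print(r.sense(), r.pinch_z)
for n in ("scene","top","wrist"):
    im=optics.grab_frame(n); cv2.imwrite(f"pics/{n}0.png",im[:,:,::-1])
    ci=optics.camera_info(n); print(n,ci)
E
```

```text
pics
{'clock': 0.0, 'qpos': array([ 1.13259600e+00,  3.53678922e-01,  1.63416222e+00, -1.03629305e-05,
        1.15522015e+00, -2.42770775e-03]), 'qvel': array([-2.13612087e-03, -8.85153813e-04, -3.48054135e-05, -3.00928567e-04,
        1.84400925e-03, -6.50968812e-04]), 'joint_efforts': array([-3.97861522e-04, -6.05237603e+01, -3.42067051e+01, -1.07355515e-04,
        9.38408106e-03,  2.72634293e-05]), 'eef_pos': array([263.62505733, 566.12703765, 230.53045831]), 'tcp_rot': array([-3.14012399e+00,  5.90926535e-06,  2.70582423e+00]), 'contact_force': array([ 0.32259587, -0.01274881,  0.85806614]), 'wrist_torque': array([ 0.06073714, -0.02694964, -0.01426081]), 'opening': 1.001174210282785} -18.700000000000003
scene {'fx': 531.5379668452529, 'fy': 531.5379668452529, 'cx': 286.6743059995949, 'cy': 212.7817423982469, 'world_from_camera': array([[-5.16944013e-01,  6.99039119e-01, -4.94078129e-01,
         1.16980610e+03],
       [ 8.55976510e-01,  4.16358843e-01, -3.06511873e-01,
         4.04985520e+02],
       [-8.54999138e-03, -5.81368750e-01, -8.13595277e-01,
         1.17173797e+03]
[... 330 characters left out ...]
3549908e-02,  2.23582820e-02,
        -1.51496170e+01],
       [-2.12702544e-02, -7.66985715e-02, -9.96827420e-01,
         1.32353151e+03],
       [ 0.00000000e+00,  0.00000000e+00,  0.00000000e+00,
         1.00000000e+00]])}
wrist {'fx': 341.06324123447746, 'fy': 341.06324123447746, 'cx': 273.0159800720309, 'cy': 212.44071899809634, 'world_from_camera': array([[ 4.21350070e-01,  8.72977849e-01,  2.45710792e-01,
         2.02282380e+02],
       [ 9.06894439e-01, -4.04821689e-01, -1.16884032e-01,
         5.95431127e+02],
       [-2.56811244e-03,  2.72082846e-01, -9.62270404e-01,
         3.73080512e+02],
       [ 0.00000000e+00,  0.00000000e+00,  0.00000000e+00,
         1.00000000e+00]])}
```

View pics/scene0.png

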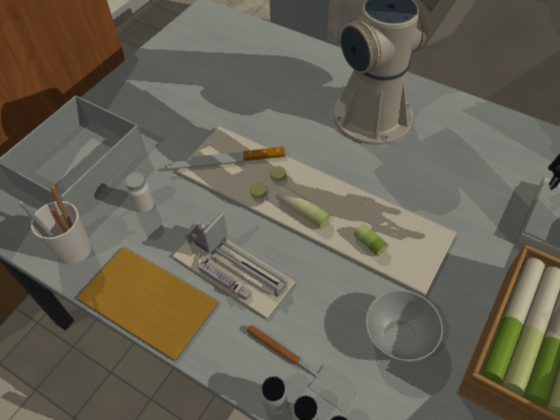

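View pics/top0.png

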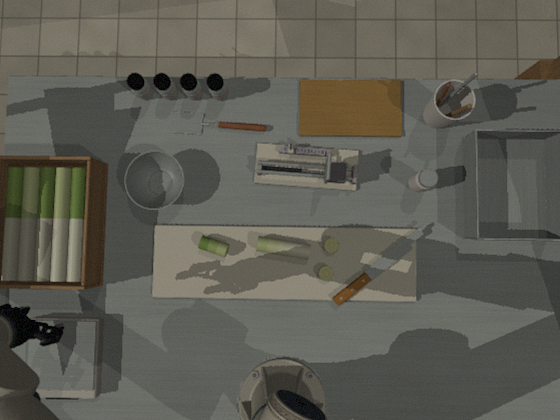

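View pics/wrist0.png

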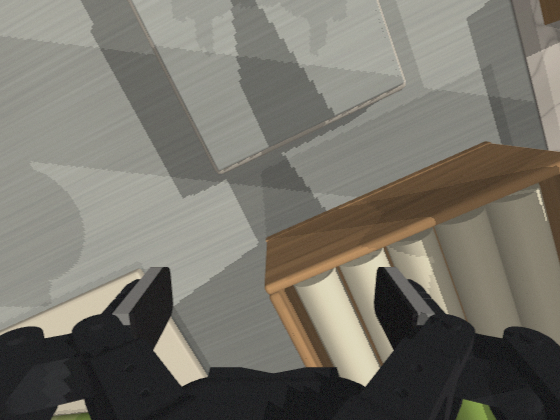

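The top view shows the cradle at about (255–358, 140–190) with the pusher on its right. The long leek is at about (257–310, 247) and the stub at (213, 246). I'll enlarge the crops.

```bash
python3 - <<'E'
import cv2
t=cv2.imread("pics/top0.png"); s=cv2.imread("pics/scene0.png")
c=t[130:200,245:370]; cv2.imwrite("pics/tc1.png",cv2.resize(c,None,fx=6,fy=6,interpolation=cv2.INTER_CUBIC))
c=t[220:310,190:350]; cv2.imwrite("pics/tc2.png",cv2.resize(c,None,fx=5,fy=5,interpolation=cv2.INTER_CUBIC))
c=s[200:320,165:305]; cv2.imwrite("pics/sc1.png",cv2.resize(c,None,fx=5,fy=5,interpolation=cv2.INTER_CUBIC))
E
```

```text
(no output)
```

View pics/tc1.png

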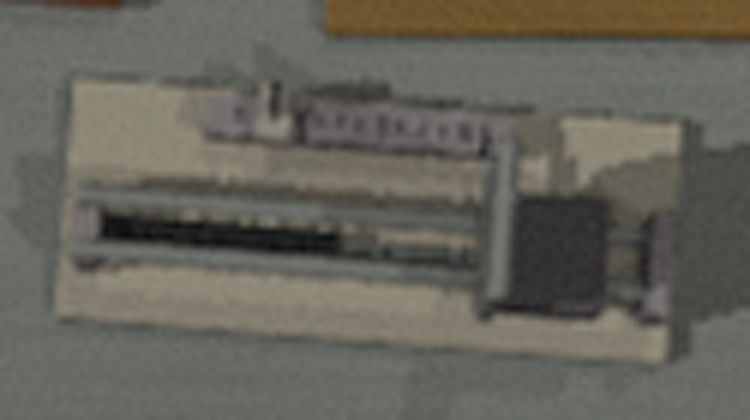

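View pics/tc2.png

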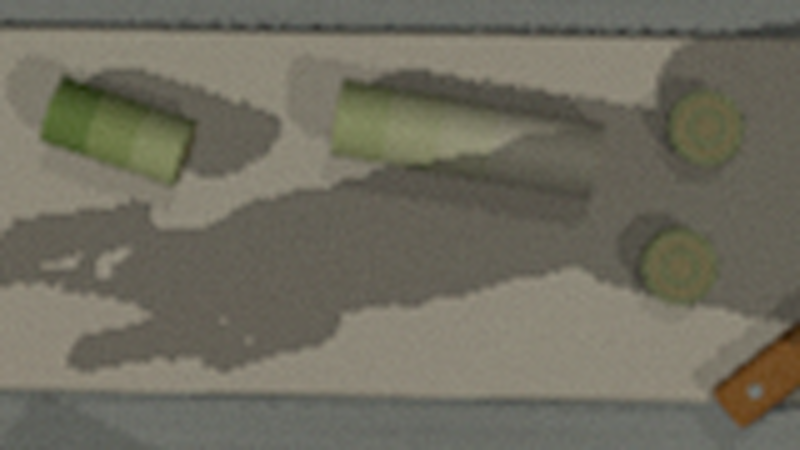

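View pics/sc1.png

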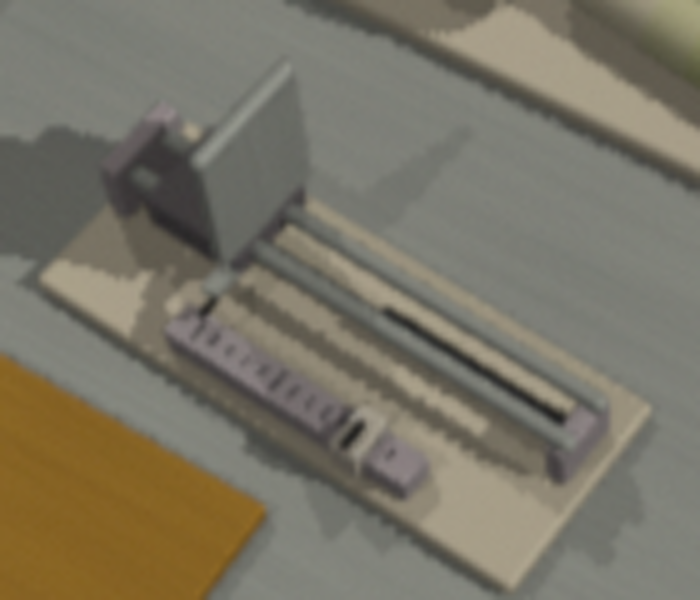

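```bash
cat > h.py <<'E'
import numpy as np, cv2
from scipy.optimize import least_squares
from rig import r, optics, ticket
def proj(ci,P):
    W=np.array(ci["world_from_camera"]); P=np.atleast_2d(P)
    p=(P-W[:3,3])@W[:3,:3]
    return np.c_[ci["fx"]*p[:,0]/p[:,2]+ci["cx"], ci["fy"]*p[:,1]/p[:,2]+ci["cy"]]
def ray(ci,px,z):
    W=np.array(ci["world_from_camera"])
    d=W[:3,:3]@np.array([(px[0]-ci["cx"])/ci["fx"],(px[1]-ci["cy"])/ci["fy"],1])
    return W[:3,3]+d*(z-W[2,3])/d[2]
def uncrop(p,x0,y0,f): return ((p[0]+.5)/f-.5+x0,(p[1]+.5)/f-.5+y0)
def c2w(q,P):
    P=np.atleast_2d(P); c,s=np.cos(q[2]),np.sin(q[2])
    return np.c_[q[0]+c*P[:,0]-s*P[:,1], q[1]+s*P[:,0]+c*P[:,1], P[:,2]]
E
python3 - <<'E'
from h import *
T=optics.camera_info("top");S=optics.camera_info("scene")
top=[((72,80),(202,-78,12)),((686,118),(-98,-78,12)),((668,362),(-98,43,12)),((55,318),(202,43,12))]
sc=[((40,282),(-98,-78,12)),((510,588),(202,-78,12)),((652,408),(202,43,12)),((290,66),(-4,35,148)),((200,160),(-4,-35,148))]
tp=np.array([uncrop(a,245,130,6) for a,_ in top]); tP=np.array([b for _,b in top],float)
sp=np.array([uncrop(a,165,200,5) for a,_ in sc]); sP=np.array([b for _,b in sc],float)
def res(q,both=3):
    o=[]
    if both&1:o.append((proj(T,c2w(q,tP))-tp).ravel())
    if both&2:o.append((proj(S,c2w(q,sP))-sp).ravel())
    return np.concatenate(o)
for b in (1,2,3):
    s=least_squares(lambda q:res(q,b),[560,-50,1.57]); print(b,s.x,np.round(s.fun,1))
q=s.x
for n,ci,p in (("t",T,uncrop((272,108),245,130,6)),("s",S,uncrop((354,432),165,200,5))):
    w=ray(ci,p,44 if 0 else 42); d=w[:2]-q[:2]; c,si=np.cos(q[2]),np.sin(q[2])
    print("index",n,w,c*d[0]+si*d[1],-si*d[0]+c*d[1])
# leek: ends at axis height z=37
for nm,a,b in (("long",(340,120),(595,165)),("stub",(52,108),(186,152))):
    A=ray(T,uncrop(a,190,220,5),37);B=ray(T,uncrop(b,190,220,5),37)
    print(nm,A,B,np.linalg.norm(A-B),(A+B)/2,np.degrees(np.arctan2(*(A-B)[1::-1])))
E
```

```text
1 [ 654.71827876 -111.87527915    1.51406957] [ 0.2 -0.5 -0.3 -0.1  0.2  0.2 -0.1  0.4]
2 [ 658.25519259 -110.54697616    1.50037639] [-0.8 -0.5  0.2  1.1  1.  -0.4  0.4 -1.  -0.8  0.4]
3 [ 656.95801256 -111.23152922    1.50653555] [ 0.2 -1.8 -0.4 -0.6 -0.1 -0.4 -0.4 -0.8 -0.7 -0.7  0.7  0.2  1.2 -1.4
  0.4 -1.5 -0.6 -0.1]
index t [723.33898852 -12.70619541  42.        ] 102.58473416294358 -59.91700667005045
index s [729.5780082  -14.75696271  42.        ] 100.93884805791994 -66.27484215233856
long [446.64439455  75.54624155  37.        ] [423.4208767 -69.6564012  37.       ] 147.04808479821816 [435.03263562   2.94492018  37.        ] 80.91314923941363
stub [450.97421718 240.28260801  37.        ] [427.16050506 162.98143232  37.        ] 80.88612147907698 [439.06736112 201.63202016  37.        ] 72.87781666695204
```

```bash
cat >> h.py <<'E'
from scipy.spatial.transform import Rotation as Ro
def goto(x,y,z,yaw_deg=None):
    s=r.sense(); R=Ro.from_euler("xyz",s["tcp_rot"]); 
    d=R.inv().apply(np.array([x,y,z])-s["eef_pos"])
    t=""
    if yaw_deg is not None:
        G=Ro.from_euler("xyz",[180,0,yaw_deg],degrees=True); t=np.round((R.inv()*G).as_rotvec(degrees=True),2)
    print("shift",np.round(d,1),"turn",t)
def st():
    s=r.sense(); print(round(s["clock"],2),np.round(s["eef_pos"],1),np.round(np.degrees(s["tcp_rot"]),2),"F",np.round(s["contact_force"],1),"op",round(s["opening"],3))
E
python3 - <<'E'
from h import *
st(); goto(435,3,230,80.9)
E
```

```text
0.15 [263.7 566.3 230.7] [-179.94    0.    155.03] F [-0.9  1.  -0. ] op 1.004
shift [-393.1 -438.3    1.2] turn [-5.000e-02  4.000e-02  7.413e+01]
```

```bash
python3 -m jog '0 -26 -29 0 0 0 0;0 -26 -29 0 0 0 0;0 -26 -29 0 0 0 0;0 -26 -29 0 0 0 0;0 -26 -29 0 0 0 0'
python3 -m jog '0 -26 -29 0 0 0 0;0 -26 -29 0 0 0 0;0 -26 -29 0 0 0 0;0 -26 -29 0 0 0 0;0 -26 -29 0 0 0 0'
python3 -m jog '0 0 0 0 0 0 7;0 0 0 0 0 0 7;0 0 0 0 0 0 7;0 0 0 0 0 0 7;0 0 0 0 0 0 7'
python3 -m jog '0 0 0 0 0 0 7;0 0 0 0 0 0 7;0 0 0 0 0 0 7;0 0 0 0 0 0 7;0 0 0 0 0 0 7'
python3 -c "
from h import *
st(); goto(435,-30,215,80.9)"
```

```text
clock: 0.57
eef_pos: [319.5, 379.9, 228.3]
tcp_rot: [3.141, -0.002, 2.714]
contact_force: [0.4, 0.0, 0.1]
opening: 0.998
clock: 0.98
eef_pos: [377.5, 184.8, 227.6]
tcp_rot: [-3.141, -0.001, 2.717]
contact_force: [1.1, 0.7, -0.1]
opening: 1.004
clock: 1.4
eef_pos: [378.9, 174.6, 227.4]
tcp_rot: [-3.139, 0.001, 2.095]
contact_force: [-0.2, -0.3, 0.4]
opening: 1.0
clock: 1.82
eef_pos: [378.2, 173.8, 226.9]
tcp_rot: [-3.14, 0.003, 1.471]
contact_force: [-0.2, 0.0, -0.4]
opening: 0.997
1.82 [378.2 173.8 226.9] [-1.7989e+02  1.7000e-01  8.4290e+01] F [-0.2  0.  -0.4] op 0.997
shift [-197.1   76.8   12.3] turn [-0.11  0.18  3.39]
```

```bash
python3 -m jog '0 -33 14 2 0 0 3.4;0 -33 14 2 0 0 0;0 -33 14 2 0 0 0;0 -33 14 2 0 0 0;0 -33 14 2 0 0 0'
python3 -m jog '0 0 0 0 0 0 0;0 0 0 0 0 0 0'
cat > w.py <<'E'
import sys
from h import *
s=r.sense(); ci=optics.camera_info("wrist"); im=optics.grab_frame("wrist")
import pickle; pickle.dump((ci,s),open(f"pics/{sys.argv[1]}.pkl","wb"))
cv2.imwrite(f"pics/{sys.argv[1]}.png",im[:,:,::-1]); st()
E
python3 w.py w1
```

```text
clock: 2.23
eef_pos: [422.6, 0.4, 217.2]
tcp_rot: [-3.141, 0.0, 1.411]
contact_force: [1.1, -0.4, -0.3]
opening: 0.998
clock: 2.4
eef_pos: [423.4, -5.8, 216.8]
tcp_rot: [-3.142, 0.002, 1.404]
contact_force: [-0.3, -0.2, -0.0]
opening: 1.0
2.45 [423.4  -5.5 216.8] [1.7999e+02 1.3000e-01 8.0520e+01] F [-1.2  0.3  0.8] op 1.0
```

View pics/w1.png

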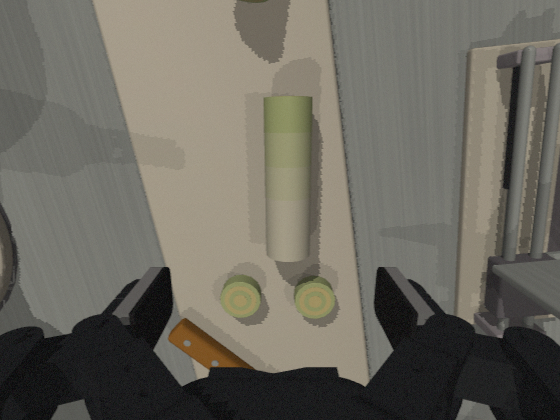

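```bash
python3 - <<'E'
from h import *; import pickle
ci,s=pickle.load(open("pics/w1.pkl","rb"))
# top silhouette points on top line z=59 at far end; edges at axis height 37
A=ray(ci,(288,96),37)  ; A2=ray(ci,(288,96),59)
B=ray(ci,(288.3,262),37); B2=ray(ci,(288,244),59)
print(A,A2,B,B2,np.linalg.norm(A-B),np.linalg.norm(A2-B2))
L=ray(ci,(265.5,180),37);Rr=ray(ci,(310.5,180),37);print((L+Rr)/2,np.linalg.norm(L-Rr),(A+B)/2)
print(proj(ci,[[435,3,37],[446.6,75.5,37],[423.4,-69.6,37]]))
a=A-B;print(np.degrees(np.arctan2(a[1],a[0])))
E
```

```text
[451.6591447   76.12966656  37.        ] [450.58972731  75.19358512  59.        ] [427.26546372 -83.21968403  37.        ] [430.39378048 -55.07328776  59.        ] 161.20566740173365 131.82311799601538
[439.99893479   0.92625197  37.        ] 43.021167444314706 [439.46230421  -3.54500873  37.        ]
[[282.49346165 178.73815789]
 [282.52610762  97.71619572]
 [282.48017031 250.3788542 ]]
81.29655560573075
```

The leek runs from (288, 96) to (289, 262), with its centre at world ≈ (438, 2) and a heading of about 81°. Two slices lie clear of it near (240, 297) and (315, 299).

```bash
python3 -c "
from h import *
st(); goto(438,2,22,81.1)"
```

```text
2.45 [423.4  -5.5 216.8] [1.7999e+02 1.3000e-01 8.0520e+01] F [-1.2  0.3  0.8] op 1.0
shift [ 10.2  13.1 194.8] turn [ 0.01  0.13 -0.58]
```

```bash
python3 -m jog '0 10 13 20 0 0 -0.6;0 0 0 35 0 0 0;0 0 0 35 0 0 0;0 0 0 35 0 0 0;0 0 0 20 0 0 0' 30
python3 -m jog '0 0 0 0 0 0 0'
python3 -c "
from h import *
st(); goto(438,2,22,81.1)"
```

```text
clock: 2.87
eef_pos: [444.4, 6.9, 73.1]
tcp_rot: [3.126, -0.001, 1.42]
contact_force: [-1.5, -0.4, -0.5]
opening: 0.998
clock: 2.95
eef_pos: [441.8, 8.1, 69.9]
tcp_rot: [3.132, -0.0, 1.422]
contact_force: [-1.5, 0.6, 0.2]
opening: 0.996
2.95 [441.8   8.1  69.9] [ 1.7944e+02 -2.0000e-02  8.1470e+01] F [-1.5  0.6  0.2] op 0.996
shift [-6.6 -3.3 47.9] turn [ 0.56 -0.02  0.37]
```

```bash
python3 -m jog '0 -6 -3 16 0.5 0 0;0 0 0 16 0 0 0;0 0 0 12 0 0 0;0 0 0 0 0 0 0' 30
python3 -c "
from h import *
st(); goto(438,2,22,81.1)"
```

```text
clock: 3.28
eef_pos: [438.4, 6.7, 26.7]
tcp_rot: [3.141, -0.001, 1.428]
contact_force: [-0.8, -0.7, 0.5]
opening: 0.997
3.28 [438.4   6.7  26.7] [ 1.7999e+02 -4.0000e-02  8.1820e+01] F [-0.8 -0.7  0.5] op 0.997
shift [-4.7  0.3  4.7] turn [ 0.01 -0.04  0.72]
```

```bash
python3 -m jog '0 -5 0 5 0 0 0.7;0 0 0 0 0 0 0' 30
python3 -m jog '100 0 0 0 0 0 0;120 0 0 0 0 0 0;140 0 0 0 0 0 0;160 0 0 0 0 0 0;180 0 0 0 0 0 0' 25
python3 -m jog '200 0 0 0 0 0 0;200 0 0 0 0 0 0;200 0 0 0 0 0 0' 25
python3 w.py w2
```

```text
clock: 3.45
eef_pos: [438.5, 2.8, 23.2]
tcp_rot: [3.14, -0.001, 1.417]
contact_force: [0.0, 0.5, -0.2]
opening: 1.0
clock: 3.87
eef_pos: [440.8, 3.0, 26.6]
tcp_rot: [3.135, -0.002, 1.417]
contact_force: [-0.2, -0.1, -1.7]
opening: 0.507
clock: 4.12
eef_pos: [440.6, 3.0, 26.7]
tcp_rot: [3.135, -0.002, 1.417]
contact_force: [-0.1, -0.6, -1.8]
opening: 0.502
4.17 [440.6   3.   26.7] [ 1.7963e+02 -1.1000e-01  8.1190e+01] F [ 0.5  0.1 -2.6] op 0.502
```

View pics/w2.png

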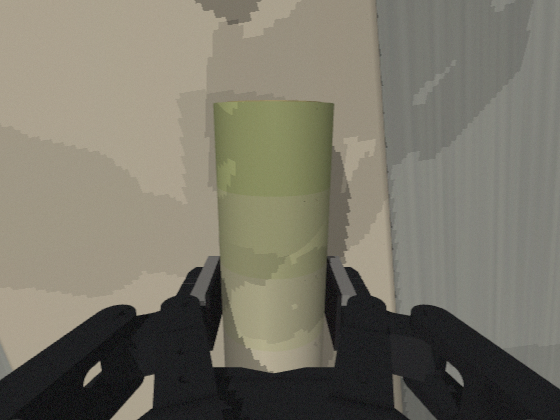

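```bash
python3 - <<'E'
from h import *; import pickle
ci,s=pickle.load(open("pics/w2.pkl","rb"))
W=np.array(ci["world_from_camera"]);p=s["eef_pos"];R=Ro.from_euler("xyz",s["tcp_rot"])
print("cam in tool",R.inv().apply(W[:3,3]-p))
# model: leek axis along tool x, far end circle at tool x=75+dx, y=dy, z=dz
def end(q):
    th=np.linspace(0,2*np.pi,181)
    P=np.c_[np.full(181,75+q[0]),q[1]+22*np.cos(th),q[2]+22*np.sin(th)]
    return proj(ci,R.apply(P)+p)
def f(q):
    e=end(q); return [e[:,0].min()-214, e[:,0].max()-334, e[:,1].min()-101]
s2=least_squares(f,[0,0,-15],diff_step=1e-3);print(s2.x,s2.fun)
for d in (-20,-15,-10,-5): print(d,np.round(f([0,0,d]),1))
E
```

```text
cam in tool [  69.10208474    1.13525337 -142.35931012]
[-1.60183302  1.40927847 -9.27367214] [-1.76214598e-12  1.81898940e-12 -4.68958206e-13]
-20 [-9.9  1.5 -7.6]
-15 [-7.1 -1.  -6.6]
-10 [-4.5 -3.4 -5.6]
-5 [-2.1 -5.5 -4.7]
```

```bash
python3 -m jog '200 0 0 -12 0 0 0;200 0 0 -25 0 0 0;200 0 0 -35 0 0 0;200 0 0 -35 0 0 0;200 0 0 -35 0 0 0' 35
python3 -c "
from h import *
st(); goto(540,-20,200,86.5)"
```

```text
clock: 4.58
eef_pos: [433.3, 2.8, 166.2]
tcp_rot: [-3.13, 0.001, 1.417]
contact_force: [1.3, 0.0, -2.2]
opening: 0.505
4.58 [433.3   2.8 166.2] [-1.7934e+02  5.0000e-02  8.1180e+01] F [ 1.3  0.  -2.2] op 0.505
shift [ -6.2 108.5 -35.1] turn [-0.66  0.02 -5.33]
```

```bash
python3 -m jog '200 0 28 -12 -0.6 0 -2.7;200 0 28 -12 0 0 -2.7;200 0 28 -10 0 0 0;200 0 20 0 0 0 0;200 0 0 0 0 0 0'
python3 -m jog '200 0 0 0 0 0 0;200 0 0 0 0 0 0'
python3 w.py w3
```

```text
clock: 5.0
eef_pos: [542.3, -7.8, 210.9]
tcp_rot: [3.13, 0.0, 1.516]
contact_force: [-0.6, -0.2, -2.7]
opening: 0.499
clock: 5.17
eef_pos: [542.1, -7.8, 210.2]
tcp_rot: [3.131, 0.0, 1.516]
contact_force: [-1.4, 0.2, -1.9]
opening: 0.502
5.22 [541.5  -7.8 210. ] [1.7946e+02 1.0000e-02 8.6840e+01] F [ 0.  -0.4 -2.6] op 0.501
```

View pics/w3.png

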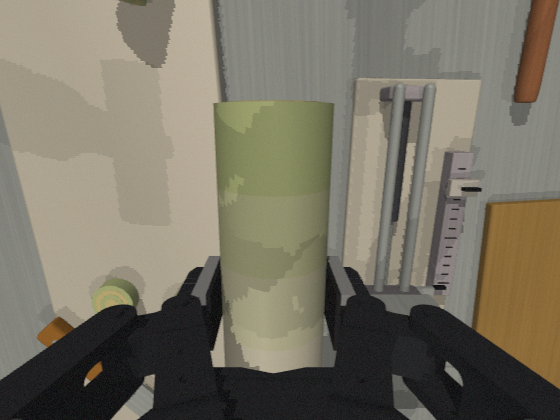

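```bash
python3 - <<'E'
import cv2
t=cv2.imread("pics/w3.png")
cv2.imwrite("pics/w3a.png",cv2.resize(t[70:190,340:500],None,fx=5,fy=5,interpolation=cv2.INTER_CUBIC))
cv2.imwrite("pics/w3b.png",cv2.resize(t[190:310,340:500],None,fx=5,fy=5,interpolation=cv2.INTER_CUBIC))
E
```

```text
(no output)
```

View pics/w3a.png

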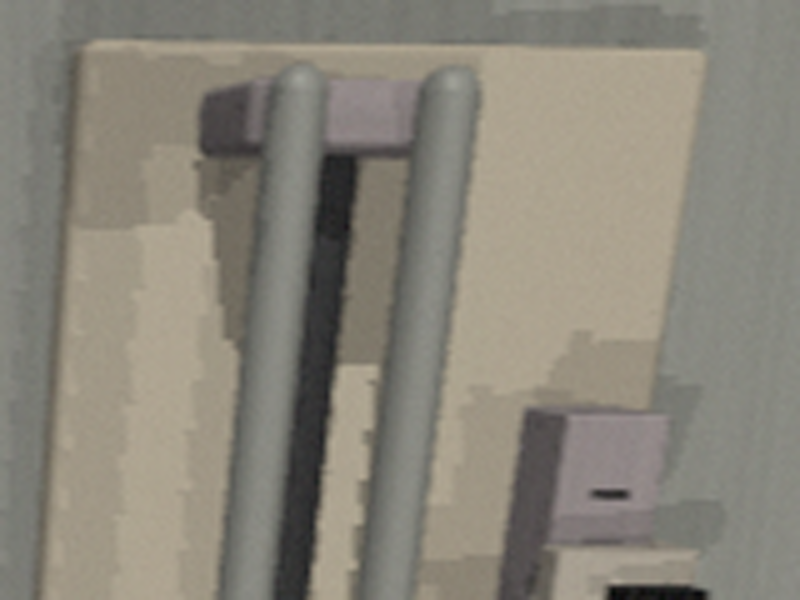

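View pics/w3b.png

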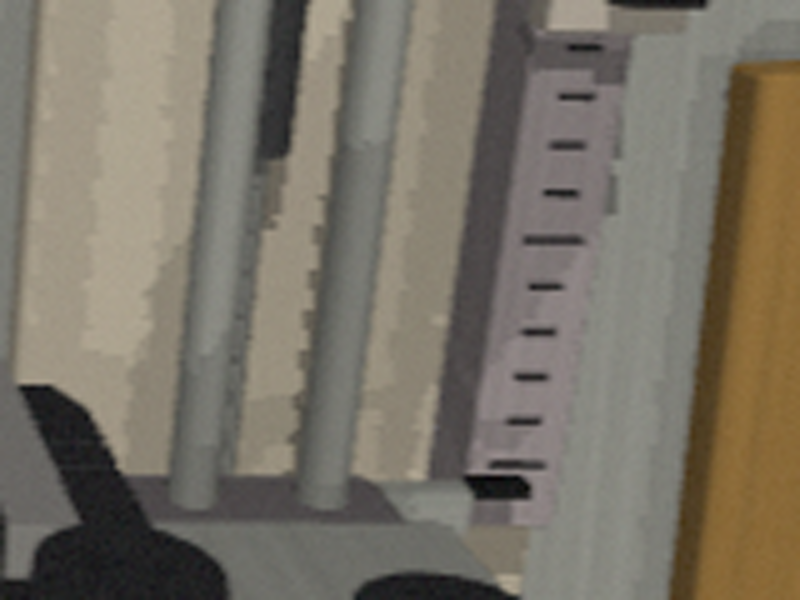

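```bash
cat > fit.py <<'E'
from h import *; import pickle
ci,s=pickle.load(open("pics/w3.pkl","rb"))
A=lambda p:uncrop(p,340,70,5)
B=lambda p:uncrop(p,340,190,5)
pts=[(A((84,42)),(202,43,12)),(A((706,52)),(202,-78,12)),(A((300,62)),(195,13,45)),(A((452,66)),(195,-13,45))]
# lines: bars axis pixels (y=+-13,z=45), unknown x
ln=[(A((250,590)),13),(A((390,590)),-13),(B((196,480)),13),(B((326,480)),-13),(A((293,150)),13),(A((444,150)),-13)]
px=np.array([p for p,_ in pts]);P=np.array([b for _,b in pts],float)
def toC(q,w):
    c,si=np.cos(q[2]),np.sin(q[2]);d=w[:2]-q[:2];return np.array([c*d[0]+si*d[1],-si*d[0]+c*d[1]])
def res(q):
    o=(proj(ci,c2w(q,P))-px).ravel().tolist()
    for p,y in ln: o.append((toC(q,ray(ci,p,45))[1]-y)*1.2)
    return np.array(o)
s=least_squares(res,[656,-111,1.507]);q=s.x
print(q,np.degrees(q[2]),np.round(s.fun,1))
if __name__=="__main__":
    for nm,p,z in (("pointerL",B((470,486)),40),("pointerR",B((530,488)),40),("idxL",A((608,590)),42),("idxR",A((706,594)),42),("tick0",B((517,464)),35),("tick50",B((554,240)),35),("tick90",B((585,47)),35),("tick120",A((610,494)),35)):
        for zz in (z,z+2): print(nm,zz,toC(q,ray(ci,p,zz)))
E
python3 fit.py
```

```text
[ 658.17235291 -113.86854186    1.50972982] 86.50114678743302 [-0.9 -0.1  3.2 -1.  -0.   1.   0.   0.4 -0.8 -0.6  0.2 -0.  -0.3 -0.4]
pointerL 40 [  0.62585055 -44.88761442]
pointerL 42 [  1.69545131 -43.81243913]
pointerR 40 [  0.1959063  -57.26826035]
pointerR 42 [  1.2682585  -56.11385461]
idxL 42 [104.23593057 -55.69057657]
idxL 44 [104.6450929  -54.53889706]
idxR 42 [103.56663258 -74.20470016]
idxR 44 [103.98010571 -72.93377567]
tick0 35 [  3.00838699 -56.64967823]
tick0 37 [  4.04613778 -55.51734714]
tick50 35 [ 52.17181079 -56.96328355]
tick50 37 [ 52.89989263 -55.82897712]
tick90 35 [ 91.61709477 -57.04476242]
tick90 37 [ 92.09671995 -55.90994278]
tick120 35 [121.14673691 -57.18593026]
tick120 37 [121.44036175 -56.05022144]
```

```bash
python3 - <<'E'
from h import *
import fit
w=c2w(fit.q,[[89,1.4,0]])[0];print(w)
st(); goto(w[0],w[1],200,86.5)
E
```

```text
[ 658.17235291 -113.86854186    1.50972982] 86.50114678743302 [-0.9 -0.1  3.2 -1.  -0.   1.   0.   0.4 -0.8 -0.6  0.2 -0.  -0.3 -0.4]
[662.20650447 -24.94899609   0.        ]
5.22 [541.5  -7.8 210. ] [1.7946e+02 1.0000e-02 8.6840e+01] F [ 0.  -0.4 -2.6] op 0.501
shift [-10.5 121.4  11.1] turn [0.54 0.01 0.34]
```

```bash
python3 -m jog '200 -3 30 0 0.5 0 0.3;200 -3 30 0 0 0 0;200 -3 30 0 0 0 0;200 -2 24 0 0 0 0;200 0 0 0 0 0 0'
python3 -m jog '200 0 0 0 0 0 0'
python3 -c "
from h import *
st(); goto(662.2,-25,100,86.5)"
```

```text
clock: 5.63
eef_pos: [649.8, -25.3, 206.3]
tcp_rot: [-3.131, 0.0, 1.511]
contact_force: [-0.4, 0.2, -2.7]
opening: 0.499
clock: 5.72
eef_pos: [649.0, -25.4, 205.2]
tcp_rot: [-3.129, 0.0, 1.511]
contact_force: [-0.1, -0.2, -2.6]
opening: 0.5
5.72 [649.  -25.4 205.2] [-1.7926e+02  2.0000e-02  8.6560e+01] F [-0.1 -0.2 -2.6] op 0.5
shift [  1.2  14.5 105. ] turn [-0.74  0.02  0.06]
```

```bash
python3 -m jog '200 1 14 0 -0.7 0 0;200 0 0 25 0 0 0;200 0 0 25 0 0 0;200 0 0 25 0 0 0;200 0 0 20 0 0 0'
python3 -m jog '200 0 0 0 0 0 0'
python3 -c "
from h import *
st(); goto(662.2,-25,85,86.5)"; python3 w.py w4
```

```text
clock: 6.13
eef_pos: [664.8, -24.4, 112.1]
tcp_rot: [3.132, -0.0, 1.511]
contact_force: [0.1, -0.1, -1.4]
opening: 0.497
clock: 6.22
eef_pos: [661.7, -24.0, 108.1]
tcp_rot: [3.138, 0.0, 1.511]
contact_force: [-0.8, -0.8, -3.5]
opening: 0.502
6.22 [661.7 -24.  108.1] [179.8    0.    86.59] F [-0.8 -0.8 -3.5] op 0.502
shift [-0.9  0.5 23.1] turn [0.2  0.   0.09]
6.27 [662.3 -24.1 109.8] [179.74   0.    86.59] F [-1.  -0.4 -2. ] op 0.496
```

View pics/w4.png

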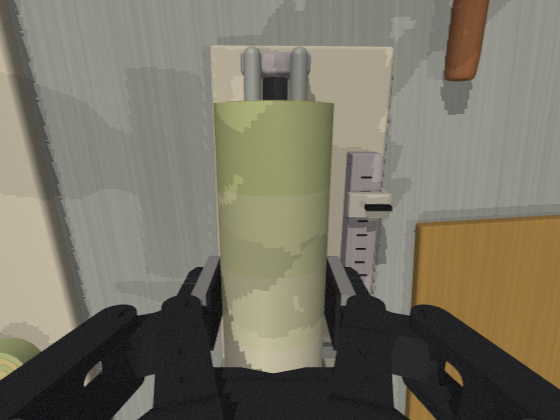

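The bars (u 253 and 299, midpoint 276) sit symmetrically about the leek's far end (centre u≈274), so it is parallel and within about 1.5 mm of centre.

```bash
python3 -m jog '200 0 1 12 0.2 0 0;200 0 0 12 0 0 0;200 0 0 10 0 0 0;200 0 0 5 0 0 0;200 0 0 0 0 0 0'
python3 -m jog '200 0 0 0 0 0 0'
python3 -c "
from h import *
st(); goto(662.6,-25,59,86.5)"
```

```text
clock: 6.68
eef_pos: [666.1, -23.8, 72.2]
tcp_rot: [3.134, -0.0, 1.512]
contact_force: [-0.1, 0.2, -3.0]
opening: 0.497
clock: 6.77
eef_pos: [666.1, -23.8, 72.1]
tcp_rot: [3.134, -0.0, 1.512]
contact_force: [0.2, -0.5, -1.4]
opening: 0.498
6.77 [666.1 -23.8  72.1] [ 1.7957e+02 -1.0000e-02  8.6610e+01] F [ 0.2 -0.5 -1.4] op 0.498
shift [-1.4 -3.6 13.1] turn [ 0.43 -0.01  0.11]
```

```bash
python3 -m jog '200 -1 -3 5 0.4 0 0;200 0 0 4 0 0 0;200 0 0 0 0 0 0'
python3 -c "
from h import *
st(); goto(662.6,-25,59,86.5)"
```

```text
clock: 7.02
eef_pos: [663.6, -24.8, 63.5]
tcp_rot: [3.14, -0.0, 1.512]
contact_force: [-0.5, -0.8, -2.7]
opening: 0.501
7.02 [663.6 -24.8  63.5] [ 1.7991e+02 -1.0000e-02  8.6610e+01] F [-0.5 -0.8 -2.7] op 0.501
shift [-0.3 -1.   4.5] turn [ 0.09 -0.01  0.11]
```

```bash
python3 -m jog '200 0 -1 3 0 0 0;200 0 0 0 0 0 0'
python3 -m jog '200 0 0 2 0 0 0;200 0 0 0 0 0 0'
python3 -m jog '200 0 0 2 0 0 0;200 0 0 0 0 0 0'
```

```text
clock: 7.18
eef_pos: [662.7, -24.8, 60.4]
tcp_rot: [3.14, -0.0, 1.511]
contact_force: [-0.9, -0.6, -2.5]
opening: 0.499
clock: 7.35
eef_pos: [662.9, -24.8, 58.4]
tcp_rot: [3.139, -0.0, 1.511]
contact_force: [-1.6, 0.3, -2.4]
opening: 0.499
clock: 7.52
eef_pos: [663.3, -24.8, 58.9]
tcp_rot: [3.138, -0.0, 1.511]
contact_force: [-0.7, -0.4, -2.2]
opening: 0.502
```

```bash
python3 -m jog '200 0 -0.5 2 0 0 0;200 0 0 0 0 0 0'
python3 -m jog '200 0 0 2 0 0 0;200 0 0 0 0 0 0'
```

```text
clock: 7.68
eef_pos: [664.0, -24.8, 59.0]
tcp_rot: [3.136, -0.0, 1.511]
contact_force: [-0.1, -0.9, -2.3]
opening: 0.498
clock: 7.85
eef_pos: [664.6, -24.8, 59.2]
tcp_rot: [3.134, -0.0, 1.511]
contact_force: [-0.4, -0.9, -2.4]
opening: 0.498
```

```bash
python3 -m jog '170 0 0 0 0 0 0;90 0 0 0 0 0 0;60 0 0 0 0 0 0;60 0 0 0 0 0 0' 20
python3 -c "
from h import *
st()"; python3 w.py w5
```

```text
clock: 8.18
eef_pos: [665.1, -24.9, 58.9]
tcp_rot: [3.133, -0.0, 1.511]
contact_force: [-0.7, -0.8, -0.3]
opening: 0.766
8.18 [665.1 -24.9  58.9] [ 1.795e+02 -2.000e-02  8.659e+01] F [-0.7 -0.8 -0.3] op 0.766
8.23 [665.2 -24.8  58.9] [ 1.795e+02 -3.000e-02  8.659e+01] F [ 0.6  0.2 -0.1] op 0.768
```

View pics/w5.png

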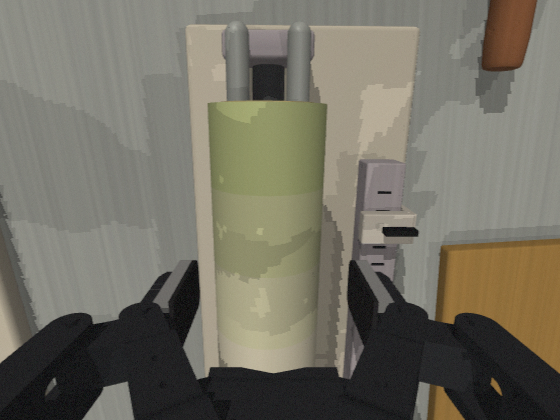

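The leek is now centred on the bars: its centre is at u≈267, and the bars' midpoint is 268. I'll open and rise.

```bash
python3 -m jog '30 0 -2 0 0 0 0;0 0 0 -10 0 0 0;0 0 0 -25 0 0 0;0 0 0 -35 0 0 0;0 0 0 -35 0 0 0'
python3 -m jog '0 -6 0 -35 0 0 0;0 -6 0 -25 0 0 0;0 0 0 0 0 0 0;0 0 0 0 0 0 0'
python3 w.py w6; python3 - <<'E'
from h import *
for n in ("top","scene"):
    im=optics.grab_frame(n); cv2.imwrite(f"pics/{n}1.png",im[:,:,::-1])
s=cv2.imread("pics/scene1.png");cv2.imwrite("pics/sc2.png",cv2.resize(s[190:320,165:325],None,fx=5,fy=5,interpolation=cv2.INTER_CUBIC)[:600])
E
```

```text
clock: 8.65
eef_pos: [656.4, -24.4, 159.4]
tcp_rot: [-3.134, -0.0, 1.511]
contact_force: [0.1, -0.4, -0.3]
opening: 0.998
clock: 8.98
eef_pos: [659.0, -36.8, 233.9]
tcp_rot: [3.136, -0.0, 1.512]
contact_force: [-0.1, 0.7, -1.2]
opening: 1.002
9.03 [659.4 -36.8 234.1] [179.62  -0.    86.62] F [ 0.5 -0.4  0.4] op 0.999
```

View pics/w6.png

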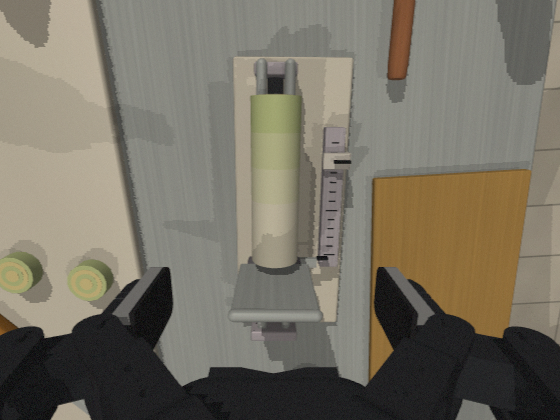

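View pics/sc2.png

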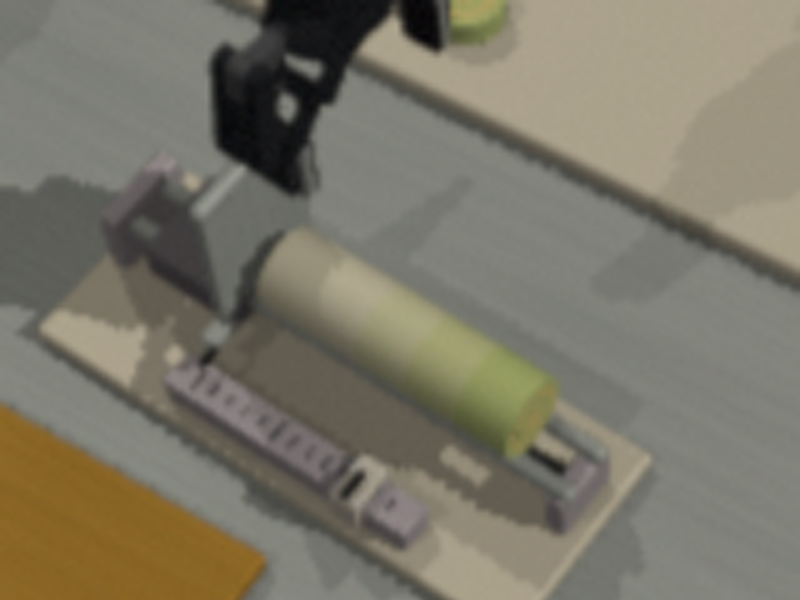

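```bash
python3 - <<'E'
import cv2
t=cv2.imread("pics/w6.png")
cv2.imwrite("pics/w6a.png",cv2.resize(t[50:170,220:380],None,fx=5,fy=5,interpolation=cv2.INTER_CUBIC))
cv2.imwrite("pics/w6b.png",cv2.resize(t[225:345,220:380],None,fx=5,fy=5,interpolation=cv2.INTER_CUBIC))
E
```

```text
(no output)
```

View pics/w6a.png

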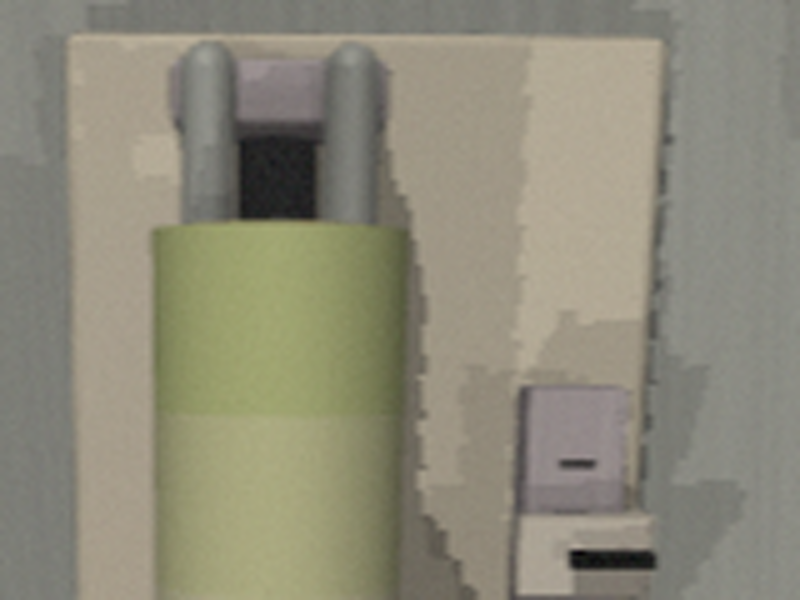

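View pics/w6b.png

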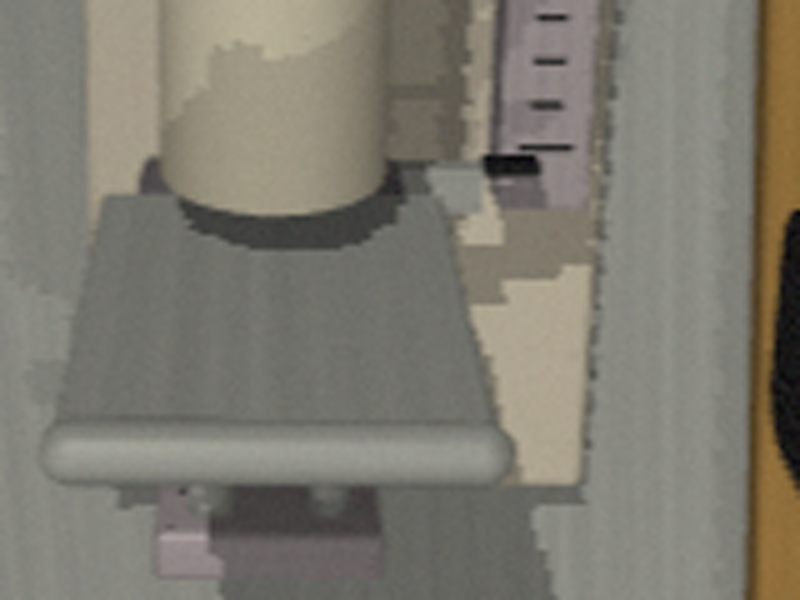

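```bash
cat > fit6.py <<'E'
from h import *; import pickle
from fit import toC
ci,s=pickle.load(open("pics/w6.pkl","rb"))
A=lambda p:uncrop(p,220,50,5)
B=lambda p:uncrop(p,220,225,5)
pts=[(A((69,36)),(202,43,12)),(A((664,40)),(202,-78,12)),(A((210,42)),(195,13,46)),(A((352,44)),(195,-13,46)),(B((582,485)),(-98,-78,12)),(B((42,455)),(-4,35,143)),(B((516,455)),(-4,-35,143))]
px=np.array([p for p,_ in pts]);P=np.array([b for _,b in pts],float)
s=least_squares(lambda q:(proj(ci,c2w(q,P))-px).ravel(),[658,-113,1.51]);q=s.x
print(q,np.degrees(q[2]),np.round(s.fun,1))
if __name__=="__main__":
    print("leek far",toC(q,ray(ci,A((280,222)),91)),toC(q,ray(ci,A((280,222)),88)))
    print("leek near",toC(q,ray(ci,B((280,215)),91)))
    m=[(toC(q,ray(ci,A(a),69))+toC(q,ray(ci,A(b),69)))/2 for a,b in (((153,240),(409,240)),((154,560),(400,560)))];print("leek mid",m)
    for z in (40,42,44):print("idx",z,toC(q,ray(ci,A((614,560)),z)))
    print("pointer",toC(q,ray(ci,B((512,165)),40)), toC(q,ray(ci,B((512,165)),42)))
E
python3 fit6.py
```

```text
[ 658.17235291 -113.86854186    1.50972982] 86.50114678743302 [-0.9 -0.1  3.2 -1.  -0.   1.   0.   0.4 -0.8 -0.6  0.2 -0.  -0.3 -0.4]
[ 657.70342355 -113.85902086    1.50618007] 86.29776103316208 [-1.9 -1.   2.2 -0.8 -0.5  0.2  0.3  0.1  1.   1.5  2.1  0.1 -2.8  0.4]
leek far [162.31916768   0.37259105] [162.49143565   0.33706965]
leek near [12.6073711  -0.90457137]
leek mid [array([ 1.60672045e+02, -9.15581587e-02]), array([106.10768366,   0.15293717])]
idx 40 [102.73327918 -66.52201132]
idx 42 [102.99026337 -66.10403988]
idx 44 [103.24724755 -65.68606843]
pointer [  0.58692701 -51.09747688] [  1.45146722 -50.77124899]
```

```bash
python3 -m jog '0 0 0 0 0 0 7;0 0 0 0 0 0 7;0 0 0 0 0 0 7;0 0 0 0 0 0 7;0 0 0 0 0 0 7'
python3 -m jog '0 0 0 0 0 0 7;0 0 0 0 0 0 7;0 0 0 0 0 0 7;0 0 0 0 0 0 7;0 0 0 0 0 0 7'
python3 -m jog '0 0 0 0 0 0 7;0 0 0 0 0 0 7;0 0 0 0 0 0 5'
python3 - <<'E'
from h import *
from fit6 import q
w=c2w(q,[[-4,0,0]])[0];print(w);st();goto(w[0],w[1],190,np.degrees(q[2])-90)
E
```

```text
clock: 9.55
eef_pos: [653.7, -35.3, 222.3]
tcp_rot: [-3.132, 0.007, 0.889]
contact_force: [-0.9, 0.2, -0.2]
opening: 0.999
clock: 9.97
eef_pos: [648.4, -33.8, 211.6]
tcp_rot: [-3.132, 0.027, 0.264]
contact_force: [-0.7, 0.3, -0.0]
opening: 0.999
clock: 10.22
eef_pos: [645.1, -32.9, 205.1]
tcp_rot: [3.141, 0.039, -0.079]
contact_force: [-0.1, -0.5, -0.4]
opening: 1.0
[ 658.17235291 -113.86854186    1.50972982] 86.50114678743302 [-0.9 -0.1  3.2 -1.  -0.   1.   0.   0.4 -0.8 -0.6  0.2 -0.  -0.3 -0.4]
[ 657.70342355 -113.85902086    1.50618007] 86.29776103316208 [-1.9 -1.   2.2 -0.8 -0.5  0.2  0.3  0.1  1.   1.5  2.1  0.1 -2.8  0.4]
[ 657.44513833 -117.85067324    0.        ]
10.22 [645.1 -32.9 205.1] [179.98   2.23  -4.55] F [-0.1 -0.5 -0.4] op 1.0
shift [19.6 83.7 14.4] turn [-0.    2.23 -0.85]
```

```bash
python3 -m jog '0 5 28 0 0 2.2 -0.9;0 4 28 0 0 0 0;0 5 27 0 0 0 0;0 0 0 0 0 0 0;0 0 0 0 0 0 0'
python3 - <<'E'
from h import *
st();goto(657.4,-117.85,190,-3.6)
E
python3 w.py w7
```

```text
clock: 10.63
eef_pos: [648.4, -116.5, 194.4]
tcp_rot: [-3.14, 0.015, -0.068]
contact_force: [-0.0, 0.4, -1.6]
opening: 0.997
10.63 [ 648.4 -116.5  194.4] [-179.89    0.86   -3.88] F [-0.   0.4 -1.6] op 0.997
shift [9.2 0.8 4.2] turn [-0.11  0.86 -0.28]
10.68 [ 648.2 -116.4  194.1] [-179.91    0.89   -3.86] F [ 0.1 -1.4 -0.9] op 1.004
```

View pics/w7.png

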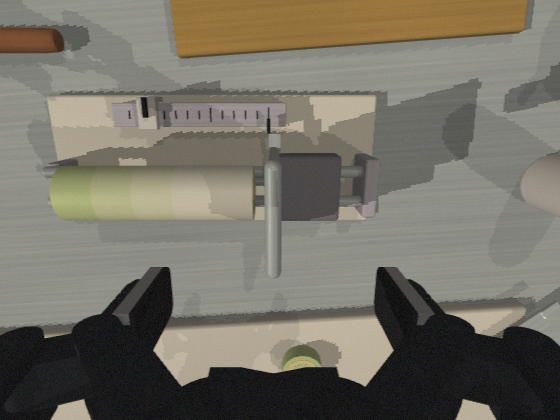

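The plate's rolled edge (u≈273) is midway between the fingers. I'll go down and pinch it.

```bash
python3 -m jog '0 9 1 5 0 0.9 -0.2;0 0 0 20 0 0 0;0 0 0 20 0 0 0;0 0 0 8 0 0 0;0 0 0 0 0 0 0' 20
python3 - <<'E'
from h import *
st();goto(657.4,-117.85,122,-3.7)
E
```

```text
clock: 11.1
eef_pos: [658.8, -113.8, 136.5]
tcp_rot: [-3.139, -0.002, -0.06]
contact_force: [-0.2, -0.4, -0.1]
opening: 0.999
11.1 [ 658.8 -113.8  136.5] [-1.7984e+02 -1.4000e-01 -3.4300e+00] F [-0.2 -0.4 -0.1] op 0.999
shift [-1.2  4.1 14.5] turn [-0.16 -0.14  0.27]
```

```bash
python3 -m jog '60 -1 4 7 -0.1 0 0.3;60 0 0 6 0 0 0;60 0 0 0 0 0 0;60 0 0 0 0 0 0'
python3 - <<'E'
from h import *
st();goto(657.4,-117.85,122,-3.7)
E
python3 w.py w8
```

```text
clock: 11.43
eef_pos: [658.4, -116.6, 122.9]
tcp_rot: [-3.141, -0.003, -0.063]
contact_force: [0.2, -0.0, -0.2]
opening: 0.77
11.43 [ 658.4 -116.6  122.9] [-179.95   -0.18   -3.64] F [ 0.2 -0.  -0.2] op 0.77
shift [-0.9  1.3  0.9] turn [-0.06 -0.18  0.06]
11.48 [ 658.4 -116.6  123. ] [-179.94   -0.19   -3.64] F [-1.   0.4  0.1] op 0.766
```

View pics/w8.png

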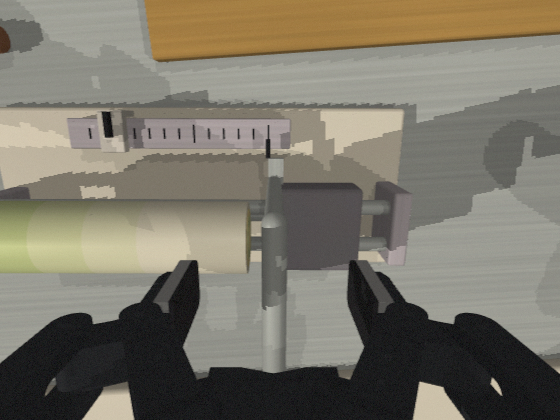

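```bash
python3 -m jog '140 0 0.5 0 0 0 0;170 0 0 0 0 0 0;195 0 0 0 0 0 0;215 0 0 0 0 0 0;255 0 0 0 0 0 0' 30
python3 -m jog '255 0 0 0 0 0 0;255 0 0 0 0 0 0'; python3 w.py w9
```

```text
clock: 11.9
eef_pos: [659.7, -117.0, 125.4]
tcp_rot: [-3.14, -0.007, -0.064]
contact_force: [0.9, 1.4, -1.9]
opening: 0.099
clock: 12.07
eef_pos: [659.6, -117.0, 125.4]
tcp_rot: [-3.14, -0.007, -0.064]
contact_force: [0.5, 0.6, -0.7]
opening: 0.102
12.12 [ 659.7 -117.   125.4] [-179.91   -0.39   -3.67] F [ 0.7  0.7 -0.9] op 0.101
```

View pics/w9.png

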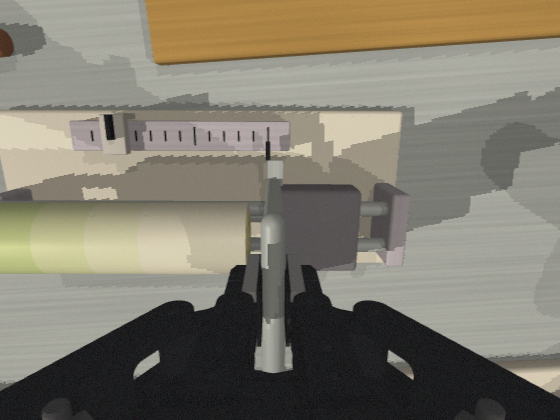

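```bash
python3 -m jog '255 0 -3 0 0 0 0;255 0 -5 0 0 0 0;255 0 -5 0 0 0 0;255 0 -5 0 0 0 0;255 0 -5 0 0 0 0'
python3 -m jog '255 0 -5 0 0 0 0;255 0 -5 0 0 0 0;255 0 -5 0 0 0 0;255 0 -5 0 0 0 0;255 0 -5 0 0 0 0'
python3 -c "
from h import *
st();goto(659.5+6,-117+102.5,125.4,-3.67)"
```

```text
clock: 12.53
eef_pos: [661.0, -96.1, 125.4]
tcp_rot: [3.138, -0.007, -0.065]
contact_force: [0.1, -5.5, -1.0]
opening: 0.103
clock: 12.95
eef_pos: [662.6, -72.3, 125.3]
tcp_rot: [3.131, -0.008, -0.063]
contact_force: [0.7, -6.7, -0.8]
opening: 0.101
12.95 [662.6 -72.3 125.3] [179.41  -0.44  -3.61] F [ 0.7 -6.7 -0.8] op 0.101
shift [ -0.8 -57.8  -0.7] turn [ 0.59 -0.44  0.06]
```

```bash
python3 -m jog '255 0 -5 0 0.6 0 0;255 0 -5 0 0 0 0;255 0 -5 0 0 0 0;255 0 -5 0 0 0 0;255 0 -5 0 0 0 0'
python3 -m jog '255 0 -5 0 0.3 0 0;255 0 -5 0 0 0 0;255 0 -4 0 0 0 0;255 0 -3 0 0 0 0;255 0 0 0 0 0 0'
python3 -c "
from h import *
st();goto(659.5+6,-117+102.5,125.4,-3.67)";python3 w.py w10
```

```text
clock: 13.37
eef_pos: [664.1, -49.7, 125.4]
tcp_rot: [3.133, -0.008, -0.061]
contact_force: [0.3, -8.5, -0.3]
opening: 0.105
clock: 13.78
eef_pos: [665.1, -35.6, 125.4]
tcp_rot: [3.129, -0.009, -0.059]
contact_force: [0.4, -6.8, -2.0]
opening: 0.103
13.78 [665.1 -35.6 125.4] [179.29  -0.51  -3.36] F [ 0.4 -6.8 -2. ] op 0.103
shift [ -0.8 -21.1  -0.3] turn [ 0.71 -0.51  0.3 ]
13.83 [665.1 -35.8 125.4] [179.28  -0.51  -3.36] F [-0.2 -7.6 -1.6] op 0.105
```

View pics/w10.png

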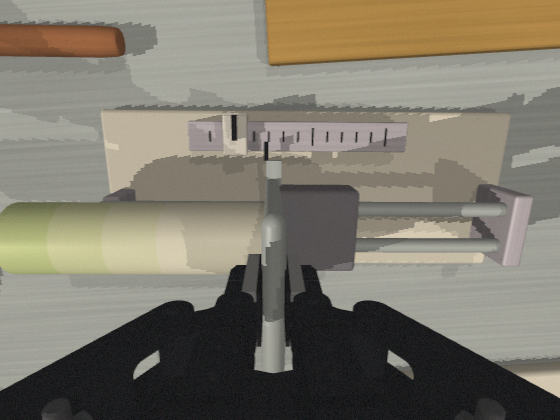

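```bash
python3 -m jog '255 0 -5 0 0.3 0 0;255 0 -5 0 0.3 0 0;255 0 -5 0 0 0 0;255 0 -4 0 0 0 0;255 0 -3 0 0 0 0'
python3 -c "
from h import *
st();goto(659.5+6,-117+102.5,125.4,-3.67)"
```

```text
clock: 14.25
eef_pos: [666.2, -18.7, 125.3]
tcp_rot: [3.129, -0.009, -0.058]
contact_force: [-0.0, -8.9, -0.1]
opening: 0.098
14.25 [666.2 -18.7 125.3] [179.28  -0.54  -3.3 ] F [-0.  -8.9 -0.1] op 0.098
shift [-0.9 -4.1 -0.1] turn [ 0.72 -0.55  0.37]
```

```bash
python3 -m jog '255 0 -4 0 0 0 0;255 0 0 0 0 0 0'
python3 w.py w11; python3 - <<'E'
import cv2
t=cv2.imread("pics/w11.png")
cv2.imwrite("pics/w11a.png",cv2.resize(t[100:220,190:350],None,fx=5,fy=5,interpolation=cv2.INTER_CUBIC))
E
```

```text
clock: 14.42
eef_pos: [666.4, -16.1, 125.4]
tcp_rot: [3.125, -0.01, -0.057]
contact_force: [0.2, -6.8, -2.0]
opening: 0.102
14.47 [666.3 -16.4 125.3] [179.03  -0.55  -3.25] F [ 1.1 -7.6 -0.2] op 0.1
```

View pics/w11a.png

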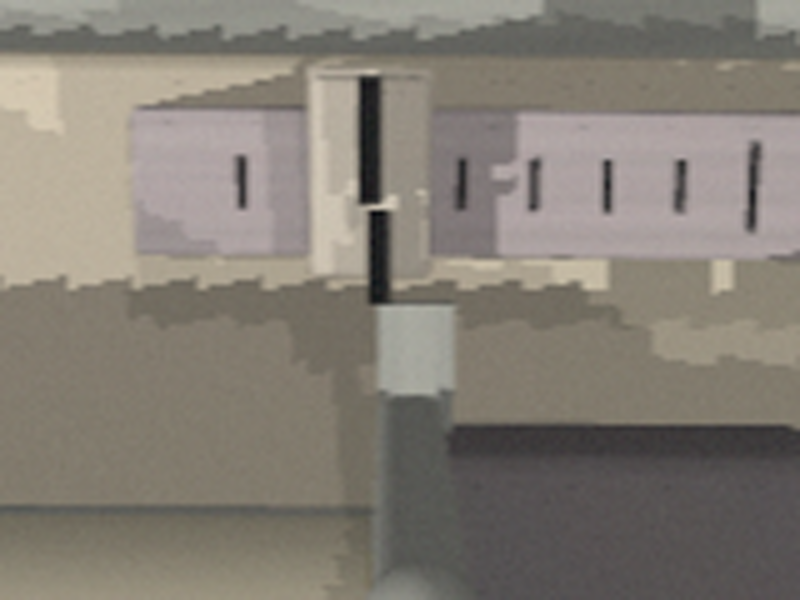

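The pointer (crop u≈379) is about 1.2 mm short of the clip's line (u≈370). I'll nudge it forward, then hold.

```bash
python3 -m jog '255 0 -2 0 0 0 0;255 0 0 0 0 0 0;255 0 0 0 0 0 0'
python3 -m jog '255 0 -0.5 0 0 0 0;255 0 -0.5 0 0 0 0;255 0 -0.5 0 0 0 0;255 0 -0.5 0 0 0 0;255 0 -0.5 0 0 0 0'
```

```text
clock: 14.72
eef_pos: [666.4, -16.5, 125.3]
tcp_rot: [3.12, -0.01, -0.056]
contact_force: [0.9, -7.8, -0.4]
opening: 0.105
clock: 15.13
eef_pos: [666.3, -17.4, 125.4]
tcp_rot: [3.112, -0.01, -0.055]
contact_force: [0.2, -8.3, -1.0]
opening: 0.1
```

```bash
python3 -m jog '255 0 -2 0 0.5 0 0;255 0 -1.5 0 0.5 0 0;255 0 -1 0 0.3 0 0;255 0 -1 0 0.3 0 0;255 0 -1 0 0.3 0 0'
python3 -m jog '255 0 -1 0 0.3 0 0;255 0 -1 0 0.3 0 0;255 0 -1 0 0.3 0 0;255 0 -1 0 0.3 0 0;255 0 -1 0 0.3 0 0'
```

```text
clock: 15.55
eef_pos: [666.5, -14.9, 125.4]
tcp_rot: [3.137, -0.011, -0.054]
contact_force: [0.0, -9.1, -0.8]
opening: 0.101
clock: 15.97
eef_pos: [666.5, -14.6, 125.4]
tcp_rot: [-3.129, -0.011, -0.053]
contact_force: [-0.3, -8.7, -1.3]
opening: 0.103
```

```bash
python3 -m jog '255 0 -0.9 0 0 0 0.1;255 0 -0.9 0 0 0 0.1;255 0 -0.9 0 0 0 0.1;255 0 -0.9 0 0 0 0.1;255 0 -0.9 0 0 0 0.1'
python3 w.py w12; python3 - <<'E'
import cv2
t=cv2.imread("pics/w12.png")
cv2.imwrite("pics/w12a.png",cv2.resize(t[100:220,190:350],None,fx=5,fy=5,interpolation=cv2.INTER_CUBIC))
E
```

```text
clock: 16.38
eef_pos: [666.5, -14.8, 125.4]
tcp_rot: [-3.138, -0.011, -0.061]
contact_force: [0.8, -8.3, -0.9]
opening: 0.101
16.43 [666.5 -14.8 125.4] [-179.83   -0.66   -3.5 ] F [ 1.  -9.8 -0. ] op 0.102
```

View pics/w12a.png

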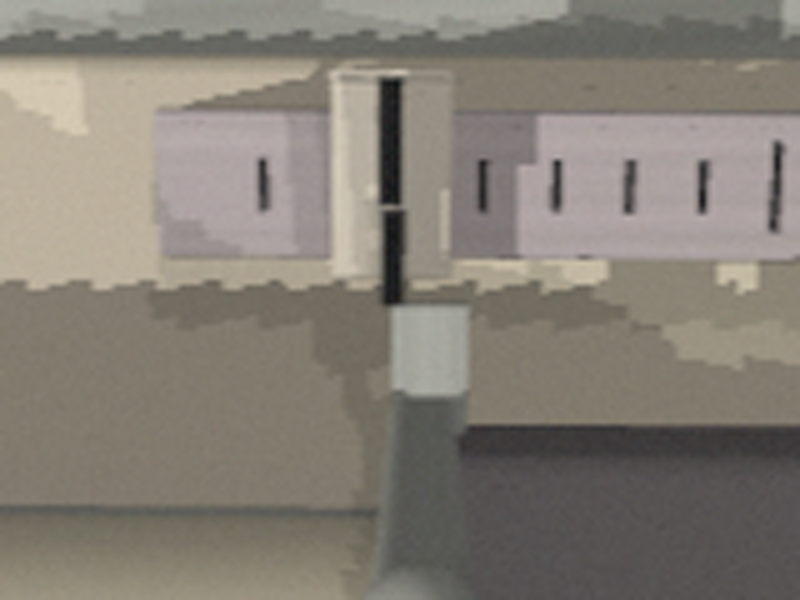

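The pointer (u≈393) is at the line (u≈391). I'll hold it there longer.

```bash
for i in 1; do :; done
python3 -m jog '255 0 -0.9 0 0.1 0 0;255 0 -0.9 0 0.1 0 0;255 0 -0.9 0 0.1 0 0;255 0 -0.9 0 0.1 0 0;255 0 -0.9 0 0.1 0 0'
python3 -m jog '255 0 -0.9 0 0.1 0 0;255 0 -0.9 0 0.1 0 0;255 0 -0.9 0 0.1 0 0;255 0 -0.9 0 0.1 0 0;255 0 -0.9 0 0.1 0 0'
python3 -m jog '255 0 -0.9 0 0.1 0 0;255 0 -0.9 0 0.1 0 0;255 0 -0.9 0 0.1 0 0;255 0 -0.9 0 0.1 0 0;255 0 -0.9 0 0.1 0 0'
```

```text
clock: 16.85
eef_pos: [666.5, -14.8, 125.4]
tcp_rot: [-3.14, -0.012, -0.06]
contact_force: [1.1, -8.4, 0.1]
opening: 0.105
clock: 17.27
eef_pos: [666.5, -14.8, 125.4]
tcp_rot: [-3.14, -0.012, -0.058]
contact_force: [-0.1, -8.9, 0.4]
opening: 0.102
clock: 17.68
eef_pos: [666.5, -14.8, 125.4]
tcp_rot: [-3.141, -0.013, -0.057]
contact_force: [0.5, -8.6, -1.7]
opening: 0.098
```

```bash
python3 -m jog '255 0 1 0 0 0 0;255 0 3 0 0 0 0.2;255 0 5 0 0 0 0;255 0 6 0 0 0 0;255 0 6 0 0 0 0'
python3 -m jog '255 0 6 0 0 0 0;255 0 6 0 0 0 0;255 0 6 0 0 0 0;255 0 6 0 0 0 0;255 0 6 0 0 0 0'
python3 -c "
from h import *
st();goto(659.6,-117,125.4,-3.67)"
```

```text
clock: 18.1
eef_pos: [665.0, -38.4, 125.4]
tcp_rot: [3.135, -0.013, -0.058]
contact_force: [-0.1, -7.2, -0.5]
opening: 0.104
clock: 18.52
eef_pos: [662.8, -71.1, 125.4]
tcp_rot: [3.13, -0.012, -0.057]
contact_force: [0.5, -4.4, -2.0]
opening: 0.101
18.52 [662.8 -71.1 125.4] [179.33  -0.71  -3.27] F [ 0.5 -4.4 -2. ] op 0.101
shift [-0.6 46.   0.5] turn [ 0.67 -0.71  0.4 ]
```

```bash
python3 -m jog '255 0 6 0 0.3 0.4 0.2;255 0 6 0 0.3 0.3 0.2;255 0 6 0 0 0 0;255 0 6 0 0 0 0;255 0 5 0 0 0 0'
python3 -m jog '255 0 4 0 0 0 0;255 0 3 0 0 0 0;255 0 0 0 0 0 0'
python3 -c "
from h import *
st();goto(659.6,-117,125.4,-3.67)"
```

```text
clock: 18.93
eef_pos: [661.0, -102.1, 125.4]
tcp_rot: [3.14, -0.026, -0.064]
contact_force: [1.2, -3.6, -1.6]
opening: 0.1
clock: 19.18
eef_pos: [660.4, -110.6, 125.4]
tcp_rot: [3.141, -0.026, -0.065]
contact_force: [0.5, -2.9, -0.8]
opening: 0.101
19.18 [ 660.4 -110.6  125.4] [179.94  -1.5   -3.71] F [ 0.5 -2.9 -0.8] op 0.101
shift [-0.4  6.4 -0. ] turn [ 0.06 -1.5  -0.04]
```

```bash
python3 -m jog '255 0 3 0 0 -1 0;255 0 3 0 0 0 0;255 0 1 0 0 0 0;255 0 0 0 0 0 0'
python3 -m jog '255 0 1 0 0 0 0;255 0 1 0 0 0 0;255 0 0 0 0 0 0'
python3 w.py w13
```

```text
clock: 19.52
eef_pos: [659.7, -116.9, 125.4]
tcp_rot: [-3.141, -0.006, -0.065]
contact_force: [-0.1, -2.5, -0.2]
opening: 0.099
clock: 19.77
eef_pos: [659.6, -116.8, 125.3]
tcp_rot: [-3.138, -0.005, -0.064]
contact_force: [-0.4, -3.1, -1.5]
opening: 0.103
19.82 [ 659.6 -117.   125.3] [-179.83   -0.3    -3.69] F [ 0.1  1.3 -0.5] op 0.106
```

View pics/w13.png

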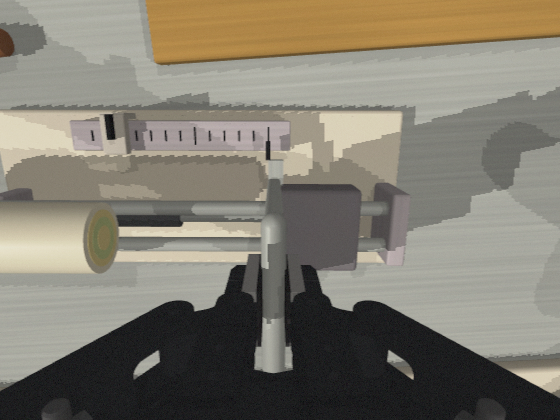

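The pusher is back home, with its pointer at (268, 148) as at the start. The leek stayed behind. I'll release slowly.

```bash
python3 -m jog '225 0 0.5 0 0 0 0;215 0 0 0 0 0 0;190 0 0 0 0 0 0;120 0 0 0 0 0 0;90 0 0 0 0 0 0' 20
python3 -m jog '60 0 0 0 0 0 0;60 0 0 -15 0 0 0;60 0 0 -30 0 0 0;60 0 0 -30 0 0 0;60 0 0 -30 0 0 0'
python3 -m jog '60 -25 -15 -10 0 0 0;60 -25 -15 0 0 0 0;60 0 -15 0 0 0 0;60 0 0 0 0 0 0;60 0 0 0 0 0 0'
python3 w.py w14
```

```text
clock: 20.23
eef_pos: [659.9, -117.4, 125.7]
tcp_rot: [-3.139, -0.006, -0.064]
contact_force: [0.1, -1.1, 0.3]
opening: 0.528
clock: 20.65
eef_pos: [654.6, -117.1, 225.7]
tcp_rot: [-3.137, 0.008, -0.064]
contact_force: [0.8, 0.7, 0.2]
opening: 0.765
clock: 21.07
eef_pos: [610.3, -69.3, 246.3]
tcp_rot: [-3.139, -0.007, -0.066]
contact_force: [0.3, 0.5, -0.0]
opening: 0.764
21.12 [610.6 -69.4 246.3] [-179.85   -0.39   -3.77] F [-0.1 -0.6  0.1] op 0.762
```

View pics/w14.png

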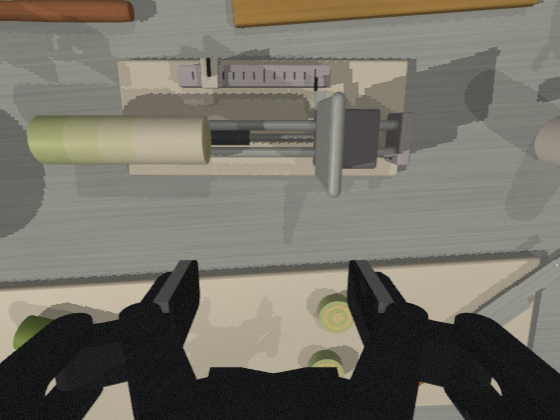

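```bash
python3 - <<'E'
import cv2
t=cv2.imread("pics/w14.png")
cv2.imwrite("pics/w14a.png",cv2.resize(t[45:205,110:270],None,fx=3.7,fy=3.7,interpolation=cv2.INTER_CUBIC))
cv2.imwrite("pics/w14b.png",cv2.resize(t[45:205,270:430],None,fx=3.7,fy=3.7,interpolation=cv2.INTER_CUBIC))
E
```

```text
(no output)
```

View pics/w14a.png

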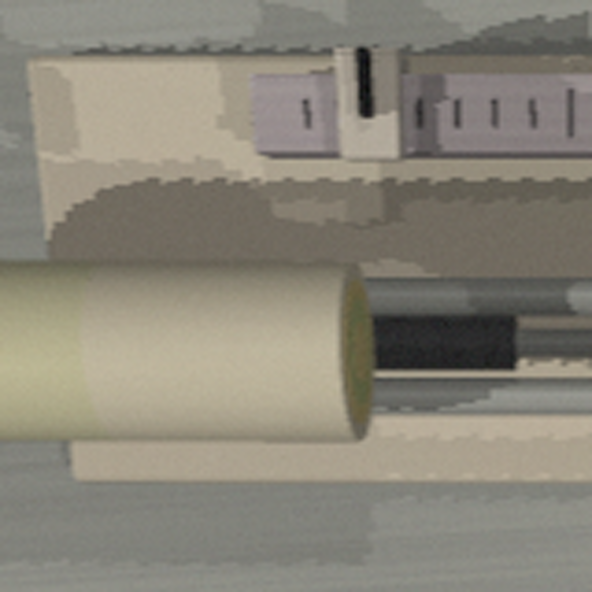

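View pics/w14b.png

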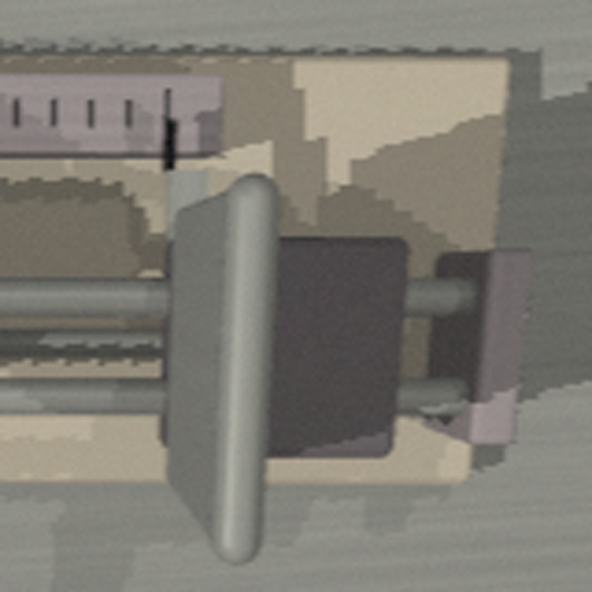

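```bash
python3 - <<'E'
from h import *; import pickle
from fit import toC
from fit6 import q
ci,s=pickle.load(open("pics/w14.pkl","rb"))
A=lambda p:uncrop(p,110,45,3.7); B=lambda p:uncrop(p,270,45,3.7)
print("face",toC(q,ray(ci,A((357,352)),69)))
print("idx",toC(q,ray(ci,A((364,82)),42)))
print("pointer",toC(q,ray(ci,B((169,140)),40)))
# far end top edge in full image: u~31, mid v 140 ; side edges at two u for y/angle
for u,a,b in ((60,116.5,163.5),(180,115.5,163.5)):
    print((toC(q,ray(ci,(u,a),69))+toC(q,ray(ci,(u,b),69)))/2)
st()
E
```

```text
[ 658.17235291 -113.86854186    1.50972982] 86.50114678743302 [-0.9 -0.1  3.2 -1.  -0.   1.   0.   0.4 -0.8 -0.6  0.2 -0.  -0.3 -0.4]
[ 657.70342355 -113.85902086    1.50618007] 86.29776103316208 [-1.9 -1.   2.2 -0.8 -0.5  0.2  0.3  0.1  1.   1.5  2.1  0.1 -2.8  0.4]
face [102.79770626   0.21973415]
idx [102.69434082 -65.70438506]
pointer [  0.65453197 -51.98185326]
[237.40229122   0.81493287]
[126.84543527   0.37489968]
21.12 [610.6 -69.4 246.3] [-179.85   -0.39   -3.77] F [-0.1 -0.6  0.1] op 0.762
```

The leek's near end is within about 0.1 mm of the index line, it is in line with the bars, and the pusher is home. I'm handing in.

```bash
python3 -c "
from rig import ticket
print(ticket.sign_off())"
```

```text
the job is handed in; nothing more can be done
None
```

I laid the long leek on the bars about 12 mm ahead of the pusher plate. I pinched the plate's top edge and drew the pusher until its pointer stood at the index line. I held it there for about 2.2 s, then eased it home still gripped, let go and backed clear. The job was handed in at about 21 s of the 58 s allowed; no verdict was reported.

**Last checks, from the wrist camera:**
- **Leek:** the near end is at cradle x ≈ 102.8 mm against an index line at ≈ 102.7 mm. It is within about 1 mm sideways and about 0.2° of the bars.
- **Pusher:** the pointer reads ≈ 0.7 mm, the same as before the draw, so it is home.
- **Index clip:** the line was at about 103 mm before and 102.7 mm after, within the measuring error, so it did not shift.
- **Other things:** I made no contact with the stub, knife, salt jar or bowl, but I did not measure them again at the end.

**Disagreements:**
- The top camera put the leek about 4–5 mm closer to the robot than the wrist camera did. Its cradle position differed by about 2–3 mm. I used the wrist camera for placing.
- The wrist force barely changed when the leek touched down on the bars. I judged that contact from the height levelling off at 59 mm.

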